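Clear the board clamp's bed and hold its spring jaw open at the mark

TASK

Get the little board clamp ready for loading: using the scraper block, not the fingers, sweep the three loose chips off its bed into the chip tray along its side, and set the scraper back down on the bench, away from the clamp. Then pull the clamp's spring-loaded jaw out by its upright pull plate until the jaw's pointer stands opposite the upright fin of the index clip, and finish while still gripping the plate and holding the jaw there, because it springs back when let go. Leave the transformer, the heatsink and the loose circuit board where they are.

Things in the scene. Friction and masses are not known exactly. Their poses are not given: they have to be found in the camera images.
- board_clamp: Fixed aluminium board clamp. Origin: centre of its underside on the bench; z up; -x is its front, the side of the pull plate and the way the jaw is pulled. Bed x=-60 to 80 mm, y=+-38 mm, top 18 mm above the bench. Fixed rear jaw x=64 to 78 mm, y=+-34 mm, 20 mm above the bed. Steel spring housing x=-57 to -45 mm, y=+-25 mm, its top 44 mm above the bench.
- bed_centre (a point): Middle of the bare bed between rear jaw and closed spring jaw, on the bed's top; axes as board_clamp. The bare bed, where the chips lie, is 59 mm long in x and open at both sides (y=+-38 mm). The closed spring jaw covers the clamp's x=-9 to 5 mm, y=+-32 mm, 20 mm above the bed.
- tray_centre (a point): Middle of the floor of the open chip tray that runs along the bed's +y edge; axes as board_clamp. Inside, the tray reaches 49 mm to either side in x and 27 mm in y; floor 3 mm and rims 12 mm above the bench, lower than the bed.
- jaw_slide (a joint): How far the spring jaw is pulled out, m: 0 = home (closed), 0.036 = end stop; grows as the jaw, pointer and pull plate move together along the clamp's -x. A spring always draws it home: about 3 N at 0, about 13 N at the end stop (280 N/m).
- pull_plate (a point): Black upright pull plate at the front end of the jaw's rod; the point is on its middle line, 65 mm above the bench. 12 mm thick in the clamp's x, 36 mm wide in y, from 22 to 80 mm above the bench. Jaw home: 28 mm clear of the spring housing behind it; the round rod between them has its top 37 mm above the bench. Moves with the jaw; axes as board_clamp.
- pointer (a point): Tip of the jaw's pointer, a 2 mm thick steel tongue that sticks out of the jaw's end at the clamp's -y side; moves with the jaw.
- mark (a point): The mark: the dark upright fin (2 mm thick, 12 mm high) of the steel index clip on the bed's -y edge. Still during a run; from run to run 18 to 30 mm in front (-x) of the pointer's home. The jaw is at the mark when pointer and fin are at the same place along the clamp's x; they then stand 1 mm apart in y, tip to edge, and do not touch. Axes as board_clamp.
- scraper_mid (a point): Scraper block, loose, 0.12 kg: a light wooden block, 42 mm long (its x), 18 mm thick (its y), on a steel foot 44 x 20 x 12 mm; 60 mm tall in all, standing upright on the bench at the left. The point is at its centre, 30 mm above its underside; z up. Between it and the clamp stands an open carton whose flaps reach 280 mm above the bench: carry the scraper over them.
- chip_1_mid (a point): Loose dark steel chip, 15 x 11 x 8 mm, lying on the bed; point at its centre.
- chip_2_mid (a point): Loose dark steel chip, L-shaped, 13 x 12 x 8 mm, lying on the bed; point at its centre.
- chip_3_mid (a point): Loose dark steel chip, a slug 13 mm across and 8 mm high, lying on the bed; point at its centre.
- scraper: The scraper block; origin at the centre of its underside.
- transformer: Bystander near the scraper: small mains transformer, 52 x 46 x 39 mm, 0.34 kg, origin at the centre of its underside. Leave it alone.
- heatsink: Bystander: black finned heatsink, 36 x 50 x 24 mm, on the bench near the scraper; origin at the centre of its underside. Leave it alone.
- board_2: Bystander: loose green circuit board, 62 x 90 x 18 mm, on the bench beyond the clamp; origin at the centre of its underside. Leave it alone.
Mind the look-alikes: they are no part of the job. Of the things shaped like the scraper, the wooden one is meant.

How it is judged:
By the outcome, as a careful person would: the job done as asked, in the order asked, and still so for the second after the job is handed in, while the arm keeps its last pose, push and grip.
It also fails if it takes over 72 s, if anything falls off the work surface, if the arm or the gripper's body presses on something with over 40 N, if the wrist force passes 120 N, or if a joint passes its speed limit or range.

ROBOT

A 7-joint arm with a two-finger parallel gripper is mounted at the origin on a cart in front of the work surface, level with it; the furniture and walls round the work are solid. World frame = base frame: x ahead of the robot, y to its left, z up, the work surface at z = 0. Lengths are in m, angles in degrees, forces in N, time in s.
With the tool pointing down it reaches from about 0.425 to 0.875 m from the base axis. Payload 4.7 kg.
Tool frame: the origin (TCP) lies between the finger pads; the fingertips stand 22 mm ahead of it and the grasp point (between the pads) lies 3 mm ahead of it; z points along the fingers, y is the line along which they close (so a half turn about z gives the same grasp; the last joint's range is limited). The gripper opens to 87 mm and grips with 3 to 60 N. Pads are 19 mm wide; open, the fingers measure 117 mm over their backs; the gripper's body (75 mm by 190 mm) begins 51 mm behind the grasp point.
Start: joints at [-75.51, 18.392, -4.016, 83.108, 1.295, 78.541, -3.26], TCP at [0.154, 0.632, 0.245] pointing down, gripper open.
Joint ranges: [-163.93, 163.93], [-17.29, 119.83], [-79.2, 71.16], [3.27, 140.29], [-89.18, 269.18], [5.43, 117.66], [-154.24, 154.24]. Speed limits (degrees/s): [147.25, 147.25, 180, 180, 180, 180, 180].

INTERFACE

Orientations are given as [roll, pitch, yaw] about the fixed x, y, z axes, in that order (R = Rz(yaw) Ry(pitch) Rx(roll)).
In Python, from cell import env gives the robot as it stands.
- The arm moves only by the tool drive_tool, never from a script. Its argument "moves" is a list of rows, each a list of 3 entries, a list of its own where there are three numbers: the shift along the tool's x, y, z in mm, then the turn, a rotation vector about the tool's x, y, z in rad, then the closure, from 0 (fully open) to 1 (shut). In form: [[[x, y, z], [wx, wy, wz], jaw], ...]. A call has 1 to 12 rows; each row shifts and turns the commanded pose from where the row before left it, along the tool's axes as they then stand; what a row does not reach is not made up. A row lasts 1/12 s, in which the tool goes at most 41.7 mm and 7.16 degrees, less where a joint would pass 70% of its speed; a pose out of reach is approached as far as the arm can. A call with a gripper value outside its range is refused whole. The fingers move at their own pace and stop on an object; "newtons" is the grip in N (left out, the last holds). Time passes only in rows, so rows that do not move let the fingers close. It gives the time, the measured TCP pose, the force, the opening and the grip force at its end, in the units of the state.
- env.get_obs(): the state, without advancing time (a new reading comes with each control period).
- env.read_camera(name): name is "scene" or "top" or "wrist"; returns (picture, depth): 480x640x3 uint8, blue, green, red; 480x640 float32, m along the optical axis (not along the pixel's ray), 0 where there is no reading.
- env.get_calibration(name): a dict with "fx", "fy", "cx", "cy" (pixels), "T" (4x4, takes a point from camera to world coordinates). Camera axes: x right, y down, z forward; pixel columns grow to the right and rows downward; lengths in m; the calibration is good to about 2 mm. A picture is of the moment at which its call begins: read the wrist's pose just before it. get_calibration takes no time and is no camera call; for the wrist camera it gives the pose at the moment of the call.
- env.sign_off(): hands the job in; it is judged then, once.
The state is a dict: "time_s": time; "qpos": joint angles; "joint_velocities": joint speeds; "effort": joint torques, N m; "tool_pos": TCP position; "tool_rot": TCP orientation; "force": force on the tool from outside, world axes, zero at the start; "wrist_torque": the same for the moment, N m; "grip_width": finger opening in m; "grasp_force": force on a finger pad.
Only numpy, scipy, OpenCV 4.12 (cv2) and the standard library are available. Lean on these libraries where they do the work, as an engineer would, in place of code of your own. Each camera call takes 0.05 s, during which the arm holds its last target. There are 200 camera calls.

## Working session

There is one attempt and no reset: what is moved stays moved. The work goes in short steps, Python scripts to look and compute and a tool call to move; the robot and the scene stay as the last step left them, time stands still between calls to the robot, and variables do not carry over. Pictures are saved under pics/ and viewed, at most 10 in all, crops included, and the job is handed in when it is done.

Besides the shell and the picture viewer there is one more tool, called after ">>>" as name([rows], argument=value, ...), one row to a line, values as JSON. drive_tool: Moves the arm, as the interface text tells. Its arguments: {"type":"object","properties":{"moves":{"type":"array"},"newtons":{"type":"number"}},"required":["moves"]}

```bash
mkdir -p pics; ls; cat > h.py <<'E'
from cell import env
import numpy as np, cv2
def pts(name):
    c=env.get_calibration(name); im,d=env.read_camera(name)
    v,u=np.mgrid[0:480,0:640]
    P=np.stack([(u-c['cx'])/c['fx']*d,(v-c['cy'])/c['fy']*d,d],-1)
    T=np.array(c['T']); return im,d,P@T[:3,:3].T+T[:3,3]
def ray(name,u,v,z,c=None):
    c=c or env.get_calibration(name);T=np.array(c['T'])
    r=T[:3,:3]@np.array([(u-c['cx'])/c['fx'],(v-c['cy'])/c['fy'],1]);o=T[:3,3]
    return o+r*(z-o[2])/r[2]
E
python3 - <<'E'
from h import *
o=env.get_obs();print(o)
for n in ('scene','top'):
    im,d,P=pts(n); cv2.imwrite(f'pics/{n}0.png',im); np.savez(f'{n}0.npz',im=im,P=P); print(n,np.round(env.get_calibration(n)['T'],3).tolist(), env.get_calibration(n)['fx'])
E
```

```text
pics
{'time_s': 0.0, 'qpos': array([-75.51145149,  18.43739246,  -4.01623093,  83.17394325,
         1.29346099,  78.53965604,  -3.25881905]), 'joint_velocities': array([-0.00391941, -0.04709834,  0.00666723, -0.02059367, -0.07412659,
        0.10431909, -0.00987248]), 'effort': array([ 2.31127542e-04, -4.91293716e+01, -4.03679274e-01, -3.12529492e+01,
       -6.37595449e-02,  4.39919543e-02,  1.93324217e-04]), 'tool_pos': array([0.15364466, 0.63106674, 0.24348884]), 'tool_rot': array([-1.79894166e+02,  3.94367266e-03,  1.66322721e+02]), 'force': array([-0.88194653,  0.24240152, -0.09461388]), 'wrist_torque': array([ 0.03098347, -0.03400671, -0.01310863]), 'grasp_force': 0.0, 'grip_width': 0.08712925324238412}
scene [[0.332, -0.763, 0.555, -0.182], [-0.943, -0.259, 0.209, -0.263], [-0.016, -0.593, -0.805, 1.202], [0.0, 0.0, 0.0, 1.0]] 467.42703287612875
top [[-0.007, -0.986, 0.165, 0.346], [-1.0, 0.007, -0.001, 0.046], [0.0, -0.165, -0.986, 1.378], [0.0, 0.0, 0.0, 1.0]] 571.4116800044039
```

View pics/scene0.png

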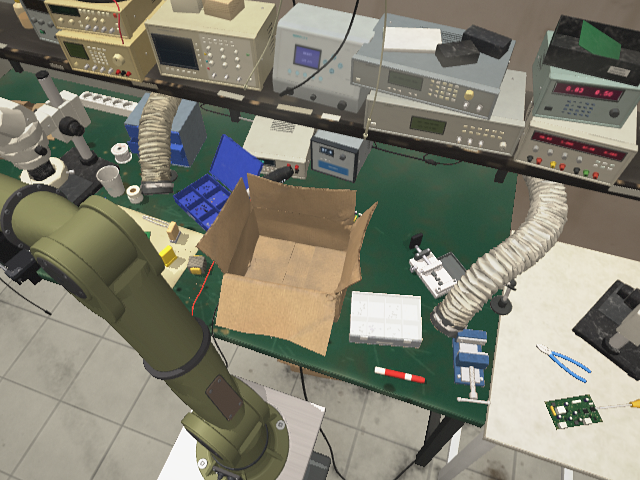

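View pics/top0.png

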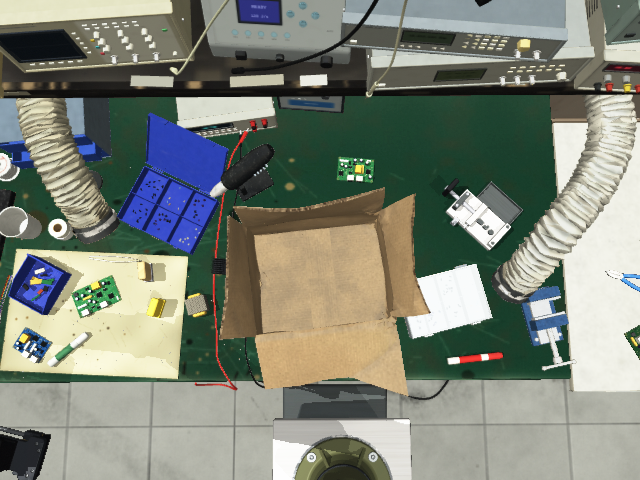

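The scene and top views show the clamp at top ≈(480,217), with the pull plate at ≈(450,188) and the tray on its upper right. The scraper candidates are near top (145,271) and (158,307), and the carton is in the middle. I'll zoom in on both areas.

```bash
python3 - <<'E'
from h import *
z=np.load('top0.npz');im=z['im'];P=z['P']
a=cv2.resize(im[245:345,120:220],(400,400),interpolation=cv2.INTER_CUBIC)
b=cv2.resize(im[165:265,430:530],(400,400),interpolation=cv2.INTER_CUBIC)
cv2.imwrite('pics/crop1.png',np.hstack([a,b]))
for u,v in [(145,268),(145,279),(157,303),(158,315),(195,303),(100,320),(450,188),(470,205),(480,217),(500,200),(490,235),(410,290),(385,200),(400,220)]: print(u,v,np.round(P[v,u],3))
E
```

```text
145 268 [0.498 0.453 0.056]
145 279 [0.473 0.454 0.049]
157 303 [0.417 0.421 0.058]
158 315 [0.391 0.428 0.021]
195 303 [0.418 0.338 0.04 ]
100 320 [ 0.381  0.573 -0.003]
450 188 [ 0.679 -0.259  0.08 ]
470 205 [ 0.653 -0.323  0.011]
480 217 [ 0.621 -0.342  0.021]
500 200 [ 0.667 -0.398  0.006]
490 235 [ 0.577 -0.364  0.022]
410 290 [ 0.431 -0.135  0.228]
385 200 [ 0.67  -0.116  0.001]
400 220 [ 0.573 -0.118  0.231]
```

View pics/crop1.png

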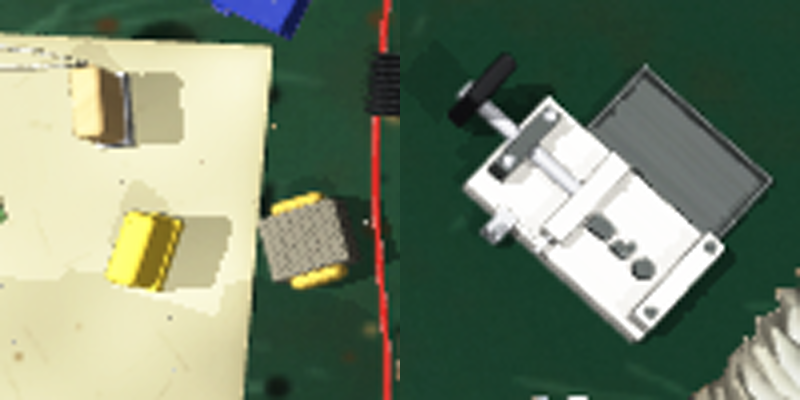

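The left half shows the wooden block, light on top over a grey foot, at top ≈(142,271). The decoy is yellow at ≈(156,307) and the transformer is at ≈(196,305). The right half shows the clamp with three chips running diagonally at ≈(480,221), (486,227) and (491,232), the pull plate at ≈(450,187), the index clip at ≈(455,222), and the tray on the upper right.

```bash
cat >> h.py <<'E'
def seg(P,box,zlo,zhi,):
    u0,u1,v0,v1=box; Q=P[v0:v1,u0:u1].reshape(-1,3); Q=Q[(Q[:,2]>zlo)&(Q[:,2]<zhi)]
    r=cv2.minAreaRect((Q[:,:2]*1000).astype(np.float32)); return len(Q),np.round(r[0],1),np.round(r[1],1),round(r[2],1),np.round(Q.mean(0),4)
E
python3 - <<'E'
from h import *
z=np.load('top0.npz');im=z['im'];P=z['P']
print('scraper',seg(P,(132,158,255,285),.05,.07)); print('yellow',seg(P,(145,170,295,320),.045,.08))
print('plate',seg(P,(438,462,175,200),.065,.095)); print('clamp',seg(P,(440,515,185,255),.012,.03))
c=env.get_calibration('top')
g=lambda a,b,h:np.round(ray('top',430+(a-400)/4,165+b/4,h,c),4)
A=g(463,187,.018);B=g(545,97,.018);C=g(635,340,.018);print('corners',A,B,C,np.linalg.norm(A-B),np.linalg.norm(A-C))
for h,l in[(A-C,'ax'),(A-B,'by')]: print(l,np.degrees(np.arctan2(h[1],h[0])))
for p in [(600,225),(625,248),(643,268)]: print('chip',g(*p,.024))
print('plate',g(483,88,.08))
print('scr top c',ray('top',120+87/4,245+103/4,.06))
# duct & obstacles heights map near clamp
for y0,y1,x0,x1 in [(-.55,-.45,.4,.5),(-.55,-.45,.5,.6),(-.55,-.45,.6,.7),(-.65,-.55,.5,.7),(-.45,-.38,.4,.5),(-.38,-.2,.4,.5),(-.5,-.2,.75,.85)]:
    m=(P[...,0]>x0)&(P[...,0]<x1)&(P[...,1]>y0)&(P[...,1]<y1)
    print((x0,x1,y0,y1),m.sum(),np.round(P[m][:,2].max(),3) if m.any() else '')
zz=np.load('scene0.npz')['P']
m=(zz[...,0]>.4)&(zz[...,0]<.95)&(zz[...,1]<-.4)&(zz[...,1]>-.6)&(zz[...,2]>.05)
Q=zz[m]
for x in np.arange(.4,.95,.05):
    for y in (-.6,-.55,-.5,-.45):
        k=(Q[:,0]>x)&(Q[:,0]<x+.05)&(Q[:,1]>y)&(Q[:,1]<y+.05)
        if k.sum()>5: print(round(x,2),round(y,2),'z',np.round(Q[k][:,2].min(),2),np.round(Q[k][:,2].max(),2))
E
```

```text
scraper (153, array([493.4, 460.9]), array([42.7, 20.6]), 7.2, array([0.493 , 0.4585, 0.0596]))
yellow (165, array([409. , 431.7]), array([19.9, 41.9]), 74.2, array([0.4085, 0.4298, 0.0586]))
plate (82, array([ 687.3, -265.3]), array([10.2, 37. ]), 44.0, array([ 0.6856, -0.2636,  0.0797]))
clamp (1335, array([ 645.1, -340.4]), array([166.7, 147.7]), 49.2, array([ 0.6164, -0.3369,  0.0195]))
corners [ 0.6354 -0.2607  0.018 ] [ 0.6913 -0.3133  0.018 ] [ 0.5408 -0.3601  0.018 ] 0.07675656323728942 0.13722069814718188
ax 46.41733835955975
by 136.74209956401353
chip [ 0.6101 -0.341   0.024 ]
chip [ 0.5959 -0.3553  0.024 ]
chip [ 0.5836 -0.3655  0.024 ]
plate [ 0.6812 -0.2609  0.08  ]
scr top c [0.49157915 0.4588104  0.06      ]
(0.4, 0.5, -0.55, -0.45) 1180 0.168
(0.5, 0.6, -0.55, -0.45) 1523 0.219
(0.6, 0.7, -0.55, -0.45) 2965 0.234
(0.5, 0.7, -0.65, -0.55) 2066 0.235
(0.4, 0.5, -0.45, -0.38) 1724 0.177
(0.4, 0.5, -0.38, -0.2) 3392 0.122
(0.75, 0.85, -0.5, -0.2) 16104 0.566
0.4 -0.55 z 0.05 0.07
0.4 -0.5 z 0.05 0.07
0.4 -0.45 z 0.05 0.13
0.45 -0.5 z 0.05 0.17
0.45 -0.45 z 0.06 0.17
0.5 -0.55 z 0.15 0.2
0.5 -0.5 z 0.12 0.21
0.5 -0.45 z 0.14 0.2
0.55 -0.55 z 0.05 0.22
0.55 -0.5 z 0.19 0.22
0.55 -0.45 z 0.16 0.21
0.6 -0.6 z 0.16 0.22
0.6 -0.55 z 0.19 0.23
0.6 -0.5 z 0.19 0.22
0.65 -0.6 z 0.17 0.23
0.65 -0.55 z 0.2 0.23
0.65 -0.5 z 0.19 0.21
0.7 -0.6 z 0.22 0.24
0.7 -0.55 z 0.19 0.23
0.75 -0.6 z 0.22 0.4
0.75 -0.55 z 0.18 0.39
0.75 -0.5 z 0.35 0.4
0.8 -0.6 z 0.22 0.57
0.8 -0.55 z 0.18 0.57
0.8 -0.5 z 0.28 0.57
0.8 -0.45 z 0.28 0.56
0.85 -0.6 z 0.24 0.62
0.85 -0.55 z 0.18 0.62
0.85 -0.5 z 0.32 0.62
0.85 -0.45 z 0.42 0.62
0.9 -0.6 z 0.57 0.6
0.9 -0.55 z 0.2 0.62
0.9 -0.5 z 0.32 0.63
0.9 -0.45 z 0.42 0.62
```

```bash
python3 - <<'E'
from h import *
o=np.array([.6218,-.3304]);a=np.radians(226.6);X=np.array([np.cos(a),np.sin(a)]);Y=np.array([-X[1],X[0]])
for n in ('top','scene'):
    P=np.load(n+'0.npz')['P'].reshape(-1,3);P=P[P[:,2]>.09]
    L=np.c_[(P[:,:2]-o)@X,(P[:,:2]-o)@Y,P[:,2]]
    for x in np.arange(-.12,.2,.02):
        k=(L[:,0]>x)&(L[:,0]<x+.02)&(L[:,1]>.03)&(L[:,1]<.35)
        if k.sum()>3:
            q=L[k]; i=np.argsort(q[:,1])[3]; print(n,'x',round(x,2),'miny',q[i].round(3),'zmin',q[:,2].min().round(3), q[:,2].max().round(3))
E
```

```text
top x -0.12 miny [-0.116  0.153  0.503] zmin 0.283 0.517
top x -0.1 miny [-0.099  0.18   0.301] zmin 0.281 0.54
top x -0.08 miny [-0.077  0.193  0.359] zmin 0.283 0.566
top x -0.06 miny [-0.06   0.217  0.319] zmin 0.279 0.56
top x -0.04 miny [-0.036  0.225  0.449] zmin 0.284 0.509
top x -0.02 miny [-0.015  0.232  0.353] zmin 0.177 0.455
top x 0.0 miny [0.003 0.246 0.348] zmin 0.175 0.452
top x 0.02 miny [0.039 0.264 0.199] zmin 0.177 0.401
top x 0.04 miny [0.058 0.231 0.193] zmin 0.168 0.361
top x 0.06 miny [0.079 0.176 0.199] zmin 0.168 0.278
top x 0.08 miny [0.099 0.034 0.141] zmin 0.138 0.243
top x 0.1 miny [0.106 0.03  0.18 ] zmin 0.136 0.24
top x 0.12 miny [0.129 0.03  0.194] zmin 0.19 0.237
top x 0.14 miny [0.15  0.031 0.199] zmin 0.192 0.229
top x 0.16 miny [0.18  0.031 0.178] zmin 0.176 0.218
top x 0.18 miny [0.189 0.032 0.17 ] zmin 0.168 0.183
scene x -0.12 miny [-0.119  0.154  0.459] zmin 0.278 0.628
scene x -0.1 miny [-0.099  0.18   0.284] zmin 0.28 0.625
scene x -0.08 miny [-0.079  0.196  0.309] zmin 0.202 0.618
scene x -0.06 miny [-0.059  0.215  0.302] zmin 0.188 0.615
scene x -0.04 miny [-0.039  0.224  0.45 ] zmin 0.181 0.616
scene x -0.02 miny [-0.015  0.233  0.358] zmin 0.187 0.616
scene x 0.0 miny [0.002 0.247 0.356] zmin 0.183 0.616
scene x 0.02 miny [0.04  0.261 0.195] zmin 0.19 0.615
scene x 0.04 miny [0.055 0.24  0.201] zmin 0.18 0.568
scene x 0.06 miny [0.078 0.188 0.203] zmin 0.186 0.452
scene x 0.08 miny [0.097 0.041 0.187] zmin 0.175 0.453
scene x 0.1 miny [0.102 0.031 0.176] zmin 0.176 0.45
scene x 0.12 miny [0.135 0.031 0.199] zmin 0.192 0.235
scene x 0.14 miny [0.151 0.032 0.197] zmin 0.177 0.229
scene x 0.16 miny [0.169 0.032 0.19 ] zmin 0.091 0.217
scene x 0.18 miny [0.185 0.032 0.17 ] zmin 0.102 0.186
```

>>> drive_tool([
  [[0,0,0],[0,0,-0.12],0],
  [[0,0,0],[0,0,-0.12],0],
  [[0,0,0],[0,0,-0.12],0],
  [[-31.5,-21,9],[0,0,0],0],
  [[-31.5,-21,9],[0,0,0],0],
  [[-31.5,-21,9],[0,0,0],0],
  [[-31.5,-21,9],[0,0,0],0],
  [[-31.5,-21,9],[0,0,0],0],
  [[-31.5,-21,9],[0,0,0],0],
  [[-31.5,-21,9],[0,0,0],0],
  [[-31.5,-21,9],[0,0,0],0],
  [[-31.5,-21,9],[0,0,0],0],
])

```text
time_s: 1.1
tool_pos: [0.4593, 0.477, 0.1627]
tool_rot: [-180.0, -0.0, -173.0]
force: [0.3, 0.5, -0.0]
grip_width: 0.0869
grasp_force: 0.0
```

```bash
cat >> h.py <<'E'
def to(x,y,z,yaw=None):
    o=env.get_obs();p=o['tool_pos'];r=o['tool_rot'];a=np.radians(r[2]);c,s=np.cos(a),np.sin(a)
    dx,dy,dz=np.array([x,y,z])-p
    print('t',round(o['time_s'],2),'pos',np.round(p,4),'rot',np.round(r,1),'F',np.round(o['force'],1),'w',round(o['grip_width'],4),'g',o['grasp_force'])
    print('tool shift mm',np.round([1000*(dx*c+dy*s),1000*(dx*s-dy*c),-1000*dz],1),'turn rad',None if yaw is None else round(-np.radians((yaw-r[2]+180)%360-180),3))
E
python3 - <<'E'
from h import *
to(.493,.460,.049,187.2)
im,d,P=pts('wrist');cv2.imwrite('pics/w1.png',im)
# points high in view
m=(P[...,2]>.052)&(P[...,2]<.066)
n,lab,st,ce=cv2.connectedComponentsWithStats(m.astype(np.uint8))
for i in range(1,n):
    if st[i,4]>300:
        Q=P[lab==i];r=cv2.minAreaRect((Q[:,:2]*1000).astype(np.float32));print(st[i],np.round(ce[i]),r,np.median(Q[:,2]),im[lab==i].mean(0))
E
```

```text
t 1.1 pos [0.4593 0.477  0.1627] rot [-180.   -0. -173.] F [ 0.3  0.5 -0. ] w 0.0869 g 0.0
tool shift mm [-31.4 -20.9 113.7] turn rad -0.004
[ 240  147   42   60 1464] [261. 176.] ((409.495361328125, 433.0240478515625), (18.161136627197266, 41.94796371459961), 72.72521209716797) 0.058932421192581796 [  1.45628415 219.73360656 235.38456284]
[ 276  264   24   50 1104] [288. 289.] ((493.1018371582031, 461.6309814453125), (39.63042068481445, 17.980276107788086), 7.125152587890625) 0.05894462794359312 [ 96.33967391 159.75815217 193.01358696]
```

>>> drive_tool([
  [[-31.5,-20,0],[0,0,0],0],
  [[0,0,30],[0,0,0],0],
  [[0,0,30],[0,0,0],0],
  [[0,0,30],[0,0,0],0],
  [[0,0,15],[0,0,0],0],
  [[0,0,8],[0,0,0],0],
  [[0,0,0],[0,0,0],0.5],
  [[0,0,0],[0,0,0],1],
  [[0,0,0],[0,0,0],1],
  [[0,0,0],[0,0,0],1],
  [[0,0,0],[0,0,0],1],
  [[0,0,0],[0,0,0],1],
], newtons=30)

```text
time_s: 2.15
tool_pos: [0.4922, 0.4627, 0.0518]
tool_rot: [179.9, 0.1, -173.1]
force: [0.2, 0.3, -0.4]
grip_width: 0.0553
grasp_force: 0.0
```

>>> drive_tool([
  [[0,0,2],[0,0,0],1],
  [[0,0,0],[0,0,0],1],
  [[0,0,0],[0,0,0],1],
  [[0,0,0],[0,0,0],1],
  [[0,0,0],[0,0,0],1],
  [[0,0,0],[0,0,0],1],
  [[0,0,0],[0,0,0],1],
  [[0,0,0],[0,0,0],1],
])

```text
time_s: 2.82
tool_pos: [0.4918, 0.4621, 0.0485]
tool_rot: [-180.0, -0.0, -173.1]
force: [0.4, -0.5, 0.3]
grip_width: 0.0178
grasp_force: 29.9
```

>>> drive_tool([
  [[0,0,-30],[0,0,0],1],
  [[0,0,-33],[0,0,0],1],
  [[0,0,-33],[0,0,0],1],
  [[0,0,-33],[0,0,0.122],1],
  [[0,0,-33],[0,0,0.122],1],
  [[0,0,-33],[0,0,0.122],1],
  [[0,0,-33],[0,0,0.122],1],
  [[0,0,-33],[0,0,0.122],1],
  [[0,0,-33],[0,0,0.122],1],
  [[0,0,-33],[0,0,0.122],1],
  [[0,0,0],[0,0,0.122],1],
  [[0,0,0],[0,0,0.122],1],
])

```text
time_s: 3.82
tool_pos: [0.4923, 0.4627, 0.3786]
tool_rot: [179.7, -0.1, 123.7]
force: [-0.7, -1.0, -2.9]
grip_width: 0.0176
grasp_force: 29.9
```

>>> drive_tool([
  [[0,0,0],[0,0,0.122],1],
  [[0,0,0],[0,0,0.122],1],
  [[0,0,0],[0,0,0.122],1],
  [[0,0,0],[0,0,0.122],1],
  [[0,0,0],[0,0,0.122],1],
  [[0,0,0],[0,0,0.122],1],
  [[0,0,0],[0,0,0.122],1],
  [[0,0,0],[0,0,0.122],1],
  [[0,0,0],[0,0,0.122],1],
  [[0,0,0],[0,0,0.122],1],
  [[0,0,0],[0,0,0.122],1],
  [[0,0,0],[0,0,0],1],
])

```text
time_s: 4.82
tool_pos: [0.4915, 0.4622, 0.375]
tool_rot: [180.0, 0.1, 47.0]
force: [-0.5, -0.1, -1.1]
grip_width: 0.0176
grasp_force: 29.9
```

```bash
python3 - <<'E'
from h import *
# sweep start: clamp x=34.5,y=-48 at height .40
o=np.array([.6218,-.3304]);a=np.radians(226.6);X=np.array([np.cos(a),np.sin(a)]);Y=np.array([-X[1],X[0]])
t=o+.0345*X-.055*Y;print(t);to(*t,.375,46.6)
E
```

```text
[ 0.55813387 -0.31767701]
t 4.82 pos [0.4915 0.4622 0.375 ] rot [1.8e+02 1.0e-01 4.7e+01] F [-0.5 -0.1 -1.1] w 0.0176 g 29.943653503723908
tool shift mm [-524.7  580.8   -0. ] turn rad 0.007
```

>>> drive_tool([
  [[-26,29,0],[0,0,0],1],
  [[-26,29,0],[0,0,0],1],
  [[-26,29,0],[0,0,0],1],
  [[-26,29,0],[0,0,0],1],
  [[-26,29,0],[0,0,0],1],
  [[-26,29,0],[0,0,0],1],
  [[-26,29,0],[0,0,0],1],
  [[-26,29,0],[0,0,0],1],
  [[-26,29,0],[0,0,0],1],
  [[-26,29,0],[0,0,0],1],
  [[-26,29,0],[0,0,0],1],
  [[-26,29,0],[0,0,0],1],
])

```text
time_s: 5.82
tool_pos: [0.5342, -0.0052, 0.3757]
tool_rot: [-180.0, -0.1, 47.4]
force: [1.7, 0.2, -1.2]
grip_width: 0.0181
grasp_force: 29.9
```

>>> drive_tool([
  [[-26,29,0],[0,0,0],1],
  [[-26,29,0],[0,0,0],1],
  [[-26,29,0],[0,0,0],1],
  [[-26,29,0],[0,0,0],1],
  [[-26,29,0],[0,0,0],1],
  [[-26,29,0],[0,0,0],1],
  [[-26,29,0],[0,0,0],1],
  [[-26,29,35],[0,0,0],1],
  [[0,0,35],[0,0,0],1],
  [[0,0,35],[0,0,0],1],
  [[0,0,35],[0,0,0],1],
  [[0,0,0],[0,0,0],1],
])

```text
time_s: 6.82
tool_pos: [0.5591, -0.3028, 0.2349]
tool_rot: [-179.3, 0.2, 47.3]
force: [-0.8, 0.9, -3.2]
grip_width: 0.0178
grasp_force: 29.9
```

```bash
python3 - <<'E'
from h import *
to(.5581,-.3177,.1,46.6)
c=env.get_calibration('wrist');im,d,P=pts('wrist');cv2.imwrite('pics/w2.png',im);np.savez('w2.npz',im=im,P=P,T=c['T'],K=[c['fx'],c['fy'],c['cx'],c['cy']])
E
```

```text
t 6.82 pos [ 0.5591 -0.3028  0.2349] rot [-179.3    0.2   47.3] F [-0.8  0.9 -3.2] w 0.0178 g 29.941523197630886
tool shift mm [-11.6   9.4 134.9] turn rad 0.012
```

View pics/w2.png

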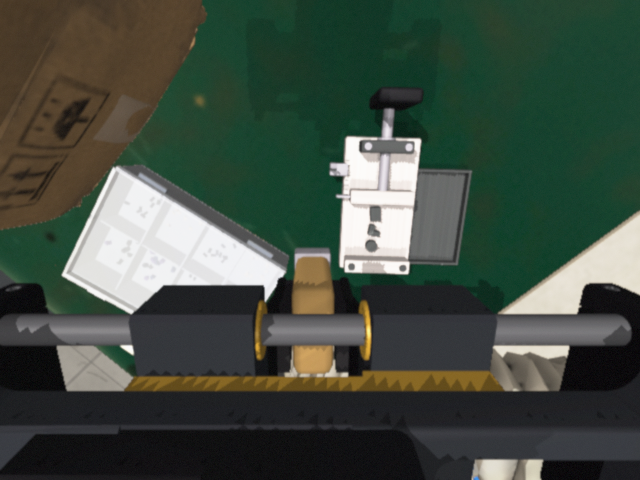

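The wrist view shows the clamp upright in the image. The plate is at (396,98), the index clip at (338,170), the pointer at (340,196) and the jaw at (380,198). The chips are at (376,213), (373,231) and (371,246), with the tray on the right at (442,215). The white organiser is to the left at about (285,265).

```bash
python3 - <<'E'
from h import *
z=np.load('w2.npz');im=z['im'];P=z['P']
K=z['K'];c=dict(T=z['T'],fx=K[0],fy=K[1],cx=K[2],cy=K[3])
hsv=cv2.cvtColor(im,cv2.COLOR_BGR2HSV)
w=((hsv[...,1]<60)&(hsv[...,2]>190)).astype(np.uint8);box=np.zeros_like(w);box[125:278,336:426]=1
m=(w*box>0)&(P[...,2]>.012)&(P[...,2]<.025)
Q=P[m];r=cv2.minAreaRect((Q[:,:2]*1000).astype(np.float32));print('bed',r,np.median(Q[:,2]))
print('plate',seg(P,(365,430,85,112),.07,.09))
v,u=np.nonzero(box); 
# chips dark inside bed
dk=((hsv[...,2]<130)).astype(np.uint8);b2=np.zeros_like(w);b2[204:258,352:400]=1
n,lab,st,ce=cv2.connectedComponentsWithStats(dk*b2)
o=np.array([.6218,-.3304]);a=np.radians(226.6);X=np.array([np.cos(a),np.sin(a)]);Y=np.array([-X[1],X[0]])
L=lambda p:np.round(1000*np.array([(np.array(p[:2])-o)@X,(np.array(p[:2])-o)@Y]),1)
for i in range(1,n):
    if st[i,4]>15: print('chip',st[i],ce[i],L(ray('w',*ce[i],.026,c)), L(P[lab==i].mean(0)),P[lab==i][:,2].mean())
for nm,p,h in [('bedFL',(343,137),.018),('bedFR',(420,138),.018),('ptr',(338,196),.03),('clip',(338,165),.03),('traycorner',(460,263),.012),('tray2',(470,171),.012),('bedRL',(341,273),.018),('plate',(397,98),.08)]: print(nm,L(ray('w',*p,h,c)))
# organizer
m=(hsv[...,1]<60)&(hsv[...,2]>150)&(np.arange(640)[None,:]<290)&(P[...,2]>.005);LL=(P[m][:,:2]-o)@np.c_[X,Y]
print('org zmax',np.percentile(P[m][:,2],99),'maxy at x<90:',LL[LL[:,0]<.09][:,1].max())
E
```

```text
bed ((615.61669921875, -333.3275146484375), (137.9495849609375, 84.42704772949219), 46.090877532958984) 0.01739629826251196
plate (753, array([ 688.6, -264.7]), array([12.3, 36.3]), 46.1, array([ 0.6875, -0.2645,  0.0784]))
chip [370 206  10  15 143] [374.60839161 212.8951049 ] [12.7 -2.7] [12.5 -2.9] 0.027204953560605503
chip [368 224  11  12  84] [372.66666667 230.11904762] [31.1 -3.6] [31.4 -3.4] 0.02486060448876409
chip [366 240  11  11  99] [370.83838384 245.11111111] [47.6 -4.5] [47.9 -4.3] 0.025099510808350007
bedFL [-62.4 -37.7]
bedFR [-62.4  39.3]
ptr [ -4.9 -41.6]
clip [-35.6 -42.6]
traycorner [70.9 99.2]
tray2 [-30.4  96.3]
bedRL [ 82.9 -34.6]
plate [-90.9  -0.1]
org zmax 0.05627937184050893 maxy at x<90: -0.06375016005844246
```

```bash
cat >> h.py <<'E'
o0=np.array([.623,-.330]);a0=np.radians(226.1);X0=np.array([np.cos(a0),np.sin(a0)]);Y0=np.array([-X0[1],X0[0]])
def W(x,y): return o0+x/1000*X0+y/1000*Y0
def Lc(p): return np.round(1000*np.array([(np.array(p[:2])-o0)@X0,(np.array(p[:2])-o0)@Y0]),1)
E
python3 -c "
from h import *
to(*W(31,-25),.0685,46.1)"
```

```text
t 6.87 pos [ 0.5607 -0.3037  0.239 ] rot [-1.796e+02  1.000e-01  4.730e+01] F [-0.9  0.1 -0.2] w 0.018 g 29.941541469306685
tool shift mm [ -7.6  38.  170.5] turn rad 0.021
```

>>> drive_tool([
  [[-4,19,0],[0,0,0.02],1],
  [[-4,19,0],[0,0,0],1],
  [[0,0,30],[0,0,0],1],
  [[0,0,30],[0,0,0],1],
  [[0,0,30],[0,0,0],1],
  [[0,0,30],[0,0,0],1],
  [[0,0,15],[0,0,0],1],
  [[0,0,0],[0,0,0],1],
  [[0,0,0],[0,0,0],1],
  [[0,0,0],[0,0,0],1],
])

```text
time_s: 7.7
tool_pos: [0.5862, -0.3386, 0.1108]
tool_rot: [179.8, -0.1, 46.0]
force: [0.5, -0.9, -1.1]
grip_width: 0.018
grasp_force: 29.9
```

```bash
python3 -c "
from h import *
to(*W(31,-25),.0685,46.1)
im,d,P=pts('wrist');cv2.imwrite('pics/w3.png',im);to(*W(31,-25),.0685,46.1)"
```

```text
t 7.7 pos [ 0.5862 -0.3386  0.1108] rot [ 1.798e+02 -1.000e-01  4.600e+01] F [ 0.5 -0.9 -1.1] w 0.018 g 29.94130689476151
tool shift mm [ 0.7 -4.5 42.3] turn rad -0.001
t 7.75 pos [ 0.5862 -0.3386  0.1108] rot [ 1.797e+02 -1.000e-01  4.600e+01] F [-0.3 -0.4 -1. ] w 0.0178 g 29.941305056854617
tool shift mm [ 0.7 -4.5 42.3] turn rad -0.001
```

View pics/w3.png

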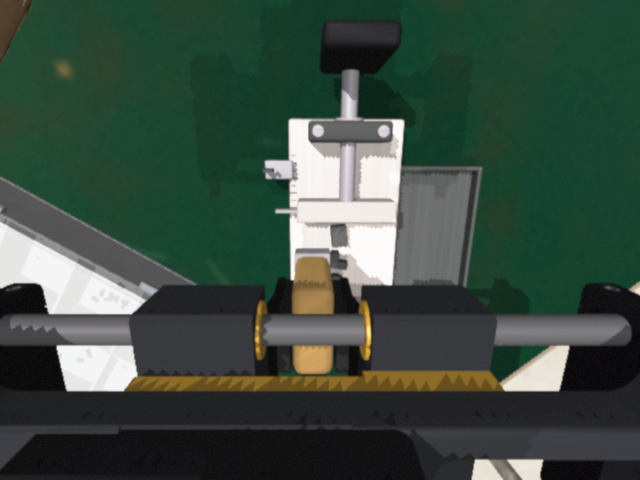

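The scraper hangs over the bed's -y half, with its foot edge at (313,250). Chip 1 is ahead at (338,235), and the jaw is at row 211. I'll lower it, shifted 5 mm toward -y.

>>> drive_tool([
  [[1,-5,0],[0,0,0],1],
  [[0,0,15],[0,0,0],1],
  [[0,0,12],[0,0,0],1],
  [[0,0,8],[0,0,0],1],
  [[0,0,4],[0,0,0],1],
  [[0,0,0],[0,0,0],1],
  [[0,0,0],[0,0,0],1],
  [[0,0,0],[0,0,0],1],
])

```text
time_s: 8.42
tool_pos: [0.5817, -0.3335, 0.0685]
tool_rot: [180.0, 0.0, 46.0]
force: [0.2, 0.1, -0.8]
grip_width: 0.0177
grasp_force: 30.0
```

```bash
python3 -c "
from h import *
to(*W(31,-25),.0685,46.1)"
```

```text
t 8.42 pos [ 0.5817 -0.3335  0.0685] rot [180.   0.  46.] F [ 0.2  0.1 -0.8] w 0.0177 g 29.98473977437243
tool shift mm [0.2 2.3 0. ] turn rad -0.002
```

>>> drive_tool([
  [[0,2,1],[0,0,0],1],
  [[0,5,0],[0,0,0],1],
  [[0,5,0],[0,0,0],1],
  [[0,6,0],[0,0,0],1],
  [[0,6,0],[0,0,0],1],
  [[0,6,0],[0,0,0],1],
  [[0,6,0],[0,0,0],1],
  [[0,6,0],[0,0,0],1],
  [[0,6,0],[0,0,0],1],
  [[0,6,0],[0,0,0],1],
  [[0,6,0],[0,0,0],1],
  [[0,4,0],[0,0,0],1],
])

```text
time_s: 9.42
tool_pos: [0.6283, -0.3785, 0.0677]
tool_rot: [180.0, 0.0, 46.0]
force: [0.5, -0.5, -2.6]
grip_width: 0.0181
grasp_force: 30.0
```

```bash
python3 -c "
from h import *
to(*W(31,36),.0685,46.1);print(Lc(env.get_obs()['tool_pos']))
im,d,P=pts('top');cv2.imwrite('pics/t2.png',cv2.resize(im[165:265,430:530],(400,400),interpolation=cv2.INTER_CUBIC))"
```

```text
t 9.42 pos [ 0.6283 -0.3785  0.0677] rot [180.   0.  46.] F [ 0.5 -0.5 -2.6] w 0.0181 g 29.984727760311216
tool shift mm [ 0.2 -1.5 -0.8] turn rad -0.002
[31.2 37.5]
```

>>> drive_tool([
  [[0,4,0],[0,0,0],1],
  [[0,0,0],[0,0,0],1],
  [[0,-4,-10],[0,0,0],1],
  [[0,0,-30],[0,0,0],1],
  [[0,0,-35],[0,0,0],1],
  [[0,-20,-35],[0,0,0],1],
  [[0,-30,-25],[0,0,0],1],
  [[0,-30,-25],[0,0,0],1],
  [[0,0,0],[0,0,0],1],
  [[0,0,0],[0,0,0],1],
])

```text
time_s: 10.3
tool_pos: [0.5704, -0.3214, 0.2307]
tool_rot: [179.8, -0.2, 46.1]
force: [1.0, 0.5, -1.5]
grip_width: 0.0175
grasp_force: 30.0
```

```bash
python3 -c "
from h import *
to(*W(31,36),.0685,46.1)
c=env.get_calibration('wrist');im,d,P=pts('wrist');np.savez('w4.npz',im=im,P=P,T=c['T'],K=[c['fx'],c['fy'],c['cx'],c['cy']])
cv2.imwrite('pics/w4.png',cv2.resize(im[60:300,280:600],(800,600),interpolation=cv2.INTER_CUBIC))"
```

```text
t 10.3 pos [ 0.5704 -0.3214  0.2307] rot [179.8  -0.2  46.1] F [ 1.   0.5 -1.5] w 0.0175 g 29.984749525319785
tool shift mm [ -0.6  79.9 162.2] turn rad -0.001
```

View pics/w4.png

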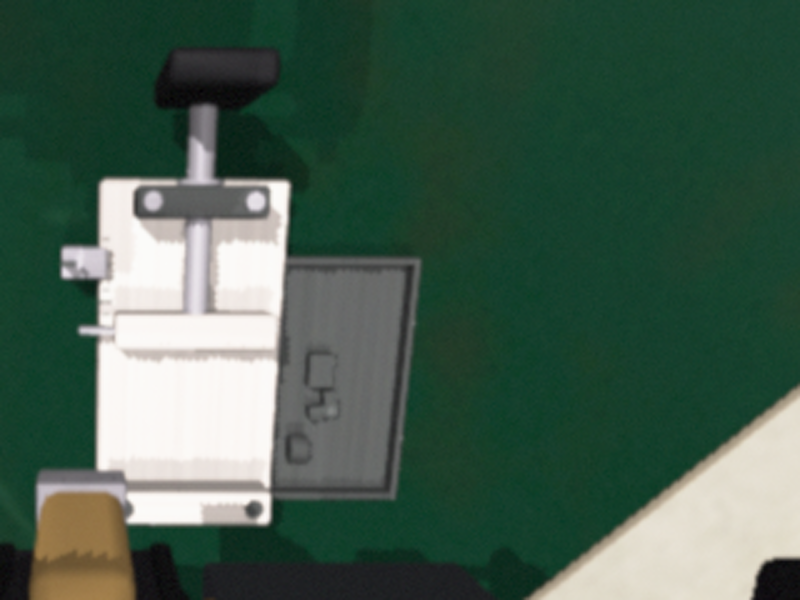

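All three chips now lie in the tray, at crop ≈(321,370), (322,407) and (298,447), and the bed is bare. Next I'll check clearances for a spot to put the scraper.

```bash
python3 - <<'E'
from h import *
for n in ('top','scene'):
    P=np.load(n+'0.npz')['P'].reshape(-1,3)
    for y in np.arange(-.36,.08,.04):
        k=(P[:,1]>y)&(P[:,1]<y+.04)&(P[:,2]>.1)&(P[:,0]>.35)
        q=P[k];c=q[(q[:,0]<.7)];s=q[q[:,0]>.7]
        print(n,round(y,2),'carton maxx',c[c[:,0].argmax()].round(3) if len(c) else '','shelf minx',s[s[:,0].argmin()].round(3) if len(s) else '')
to(*W(-165,-35),.2685,136.1);print(W(-165,-35))
E
```

```text
top -0.36 carton maxx  shelf minx [ 0.804 -0.324  0.469]
top -0.32 carton maxx  shelf minx [ 0.807 -0.293  0.471]
top -0.28 carton maxx  shelf minx [ 0.817 -0.255  0.432]
top -0.24 carton maxx  shelf minx [ 0.817 -0.204  0.362]
top -0.2 carton maxx [ 0.403 -0.162  0.251] shelf minx [ 0.814 -0.161  0.428]
top -0.16 carton maxx [ 0.622 -0.146  0.262] shelf minx [ 0.813 -0.144  0.336]
top -0.12 carton maxx [ 0.631 -0.082  0.278] shelf minx [ 0.811 -0.086  0.336]
top -0.08 carton maxx [ 0.631 -0.08   0.278] shelf minx [ 0.791 -0.076  0.491]
top -0.04 carton maxx [ 0.62  -0.038  0.274] shelf minx [ 0.751 -0.026  0.729]
top -0.0 carton maxx [0.61  0.001 0.273] shelf minx [0.763 0.001 0.624]
top 0.04 carton maxx [0.605 0.043 0.113] shelf minx [0.776 0.041 0.549]
scene -0.36 carton maxx  shelf minx [ 0.804 -0.328  0.468]
scene -0.32 carton maxx  shelf minx [ 0.805 -0.296  0.471]
scene -0.28 carton maxx  shelf minx [ 0.816 -0.25   0.326]
scene -0.24 carton maxx  shelf minx [ 0.814 -0.217  0.429]
scene -0.2 carton maxx [ 0.402 -0.16   0.252] shelf minx [ 0.814 -0.163  0.429]
scene -0.16 carton maxx [ 0.624 -0.138  0.257] shelf minx [ 0.81  -0.124  0.352]
scene -0.12 carton maxx [ 0.631 -0.082  0.277] shelf minx [ 0.811 -0.111  0.43 ]
scene -0.08 carton maxx [ 0.632 -0.077  0.274] shelf minx [ 0.788 -0.074  0.7  ]
scene -0.04 carton maxx [ 0.624 -0.035  0.271] shelf minx [ 0.754 -0.02   0.704]
scene -0.0 carton maxx [0.615 0.004 0.104] shelf minx [0.763 0.    0.619]
scene 0.04 carton maxx [0.611 0.046 0.101] shelf minx [0.776 0.044 0.545]
t 10.35 pos [ 0.5704 -0.3216  0.2289] rot [ 1.799e+02 -1.000e-01  4.600e+01] F [ 0.1 -0.2 -1.8] w 0.0177 g 29.984875365626067
tool shift mm [195.4   8.6 -39.6] turn rad -1.572
[ 0.71219201 -0.18684   ]
```

>>> drive_tool([
  [[0,0,-25],[0,0,-0.123],1],
  [[0,0,-25],[0,0,-0.123],1],
  [[0,0,-25],[0,0,-0.123],1],
  [[0,0,0],[0,0,-0.123],1],
  [[0,0,0],[0,0,-0.123],1],
  [[0,0,0],[0,0,-0.123],1],
  [[0,0,0],[0,0,-0.123],1],
  [[0,0,0],[0,0,-0.123],1],
  [[0,0,0],[0,0,-0.123],1],
  [[0,0,0],[0,0,-0.123],1],
  [[0,0,0],[0,0,-0.123],1],
  [[0,0,0],[0,0,-0.123],1],
])

```text
time_s: 11.35
tool_pos: [0.57, -0.3227, 0.3006]
tool_rot: [-179.9, -0.1, 130.9]
force: [1.1, -0.0, -1.6]
grip_width: 0.0176
grasp_force: 30.0
```

>>> drive_tool([
  [[0,0,0],[0,0,-0.123],1],
  [[0,0,0],[0,0,-0.123],1],
  [[0,0,0],[0,0,-0.123],1],
  [[0,0,0],[0,0,-0.123],1],
  [[0,0,0],[0,0,-0.123],1],
  [[-14,32,0],[0,0,0],1],
  [[-14,32,0],[0,0,0],1],
  [[-14,32,0],[0,0,0],1],
  [[-14,32,0],[0,0,0],1],
  [[-14,32,0],[0,0,0],1],
  [[-14,32,0],[0,0,0],1],
  [[0,0,0],[0,0,0],1],
])

```text
time_s: 12.35
tool_pos: [0.7034, -0.1462, 0.2986]
tool_rot: [179.6, -0.2, 166.5]
force: [0.4, 3.9, -1.3]
grip_width: 0.0178
grasp_force: 30.0
```

```bash
python3 -c "
from h import *
to(.70,-.155,.051,166)
P=np.load('top0.npz')['P'];print('board2',seg(P,(325,388,145,190),.006,.03));print(env.get_obs()['qpos'])"
```

```text
t 12.35 pos [ 0.7034 -0.1462  0.2986] rot [179.6  -0.2 166.5] F [ 0.4  3.9 -1.3] w 0.0178 g 29.986614652443677
tool shift mm [  1.3  -9.3 247.6] turn rad 0.008
board2 (581, array([753.2, -45.1]), array([154.1, 113.6]), 89.6, array([ 0.7458, -0.0417,  0.0111]))
[ -7.26886327  27.59226931  26.47794392  67.32259044 -12.27466175
  87.86645364  93.5360935 ]
```

>>> drive_tool([
  [[1,-9,0],[0,0,0],1],
  [[0,0,40],[0,0,0],1],
  [[0,0,40],[0,0,0],1],
  [[0,0,40],[0,0,0],1],
  [[0,0,40],[0,0,0],1],
  [[0,0,40],[0,0,0],1],
  [[0,0,25],[0,0,0],1],
  [[0,0,15],[0,0,0],1],
  [[0,0,5],[0,0,0],1],
  [[0,0,2],[0,0,0],1],
  [[0,0,0],[0,0,0],1],
  [[0,0,0],[0,0,0],1],
])

```text
time_s: 13.35
tool_pos: [0.6971, -0.1659, 0.0581]
tool_rot: [180.0, 0.2, 165.8]
force: [0.3, -0.1, -1.3]
grip_width: 0.0181
grasp_force: 30.0
```

>>> drive_tool([
  [[0,0,3],[0,0,0],1],
  [[0,0,3],[0,0,0],1],
  [[0,0,2],[0,0,0],1],
  [[0,0,0],[0,0,0],1],
  [[0,0,0],[0,0,0],1],
])

```text
time_s: 13.77
tool_pos: [0.6961, -0.1651, 0.0484]
tool_rot: [180.0, 0.1, 165.8]
force: [1.0, -0.8, 1.2]
grip_width: 0.0178
grasp_force: 30.0
```

>>> drive_tool([
  [[0,0,0],[0,0,0],0.55],
  [[0,0,0],[0,0,0],0.55],
  [[0,0,0],[0,0,0],0.55],
  [[0,0,0],[0,0,0],0.55],
  [[0,0,0],[0,0,0],0.55],
  [[0,0,-10],[0,0,0],0.55],
  [[0,0,-25],[0,0,0],0.55],
  [[0,0,-35],[0,0,0],0.55],
  [[0,0,-35],[0,0,0],0.55],
  [[0,0,-20],[0,0,0.12],0.55],
  [[0,0,0],[0,0,0.12],0.55],
  [[0,0,0],[0,0,0.12],0.55],
])

```text
time_s: 14.77
tool_pos: [0.6968, -0.1657, 0.1765]
tool_rot: [179.8, 0.3, 144.8]
force: [-0.3, 0.1, -1.5]
grip_width: 0.0392
grasp_force: 0.0
```

>>> drive_tool([
  [[0,0,0],[0,0,0.12],0.55],
  [[0,0,0],[0,0,0.04],0.55],
  [[0,0,0],[0,0,0],0.55],
  [[0,0,0],[0,0,0],0.55],
])

```text
time_s: 15.1
tool_pos: [0.6956, -0.1651, 0.1733]
tool_rot: [180.0, 0.0, 136.1]
force: [1.0, 0.9, 0.3]
grip_width: 0.0392
grasp_force: 0.0
```

```bash
python3 -c "
from h import *
to(*W(-91,0),.17,136.1);print(W(-91,0))
im,d,P=pts('top');print('scraper',seg(P,(390,470,150,240),.05,.064))
im,d,P=pts('wrist');cv2.imwrite('pics/w5.png',im)"
```

```text
t 15.1 pos [ 0.6956 -0.1651  0.1733] rot [180.    0.  136.1] F [1.  0.9 0.3] w 0.0392 g 0.0
tool shift mm [-62.  -78.2   3.3] turn rad 0.0
[ 0.68609957 -0.26442985]
scraper (3, array([ 659.9, -293.7]), array([ 1.2, 34.5]), 52.5, array([ 0.6637, -0.2964,  0.0524]))
```

View pics/w5.png

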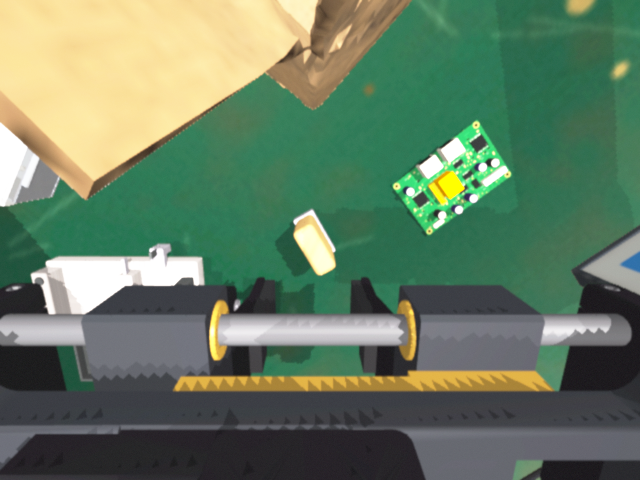

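The scraper stands upright on the bench at (312,240), well clear of the clamp on the left and the board on the right at (452,180). Now for the plate.

>>> drive_tool([
  [[-21,-26,0],[0,0,0],0.69],
  [[-21,-26,0],[0,0,0],0.69],
  [[-20,-26,0],[0,0,0],0.69],
  [[0,0,15],[0,0,0],0.69],
  [[0,0,15],[0,0,0],0.69],
  [[0,0,0],[0,0,0],0.69],
  [[0,0,0],[0,0,0],0.69],
])

```text
time_s: 15.78
tool_pos: [0.6858, -0.262, 0.141]
tool_rot: [180.0, -0.2, 136.1]
force: [0.8, -0.2, -0.9]
grip_width: 0.0269
grasp_force: 0.0
```

```bash
python3 -c "
from h import *
to(*W(-91,0),.071,136.1)
im,d,P=pts('wrist');cv2.imwrite('pics/w6.png',im)"
```

```text
t 15.78 pos [ 0.6858 -0.262   0.141 ] rot [180.   -0.2 136.1] F [ 0.8 -0.2 -0.9] w 0.0269 g 0.0
tool shift mm [-1.9 -1.5 70. ] turn rad 0.001
```

View pics/w6.png

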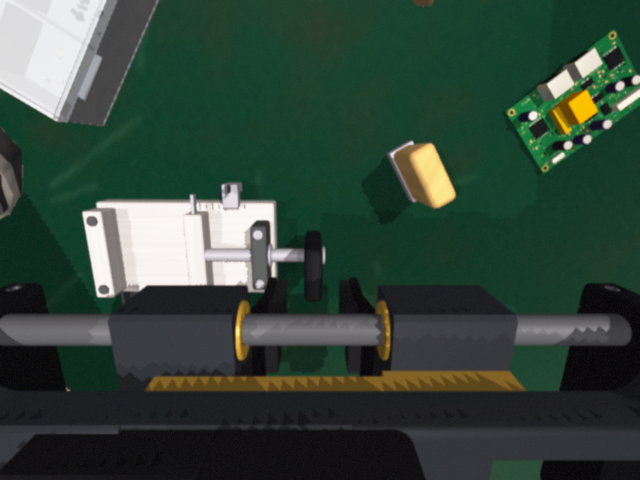

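The plate at (313,265) is centred between the fingers at 268 and 356. The pointer at (193,203) and the clip at (233,190) are both in view.

>>> drive_tool([
  [[-2,-1,20],[0,0,0],0.69],
  [[0,0,20],[0,0,0],0.69],
  [[0,0,18],[0,0,0],0.69],
  [[0,0,12],[0,0,0],0.69],
  [[0,0,0],[0,0,0],0.69],
  [[0,0,0],[0,0,0],0.8],
  [[0,0,0],[0,0,0],1],
  [[0,0,0],[0,0,0],1],
  [[0,0,0],[0,0,0],1],
  [[0,0,0],[0,0,0],1],
  [[0,0,0],[0,0,0],1],
  [[0,0,0],[0,0,0],1],
], newtons=50)

```text
time_s: 16.83
tool_pos: [0.6892, -0.2652, 0.0746]
tool_rot: [179.8, 0.2, 136.1]
force: [6.1, 2.4, 2.7]
grip_width: 0.0118
grasp_force: 50.0
```

```bash
python3 -c "
from h import *
to(*W(-91,0),.071,136.1)
c=env.get_calibration('wrist');im,d,P=pts('wrist');np.savez('w7.npz',im=im,P=P,T=c['T'],K=[c['fx'],c['fy'],c['cx'],c['cy']])
a=cv2.resize(im[100:250,100:300],(800,600),interpolation=cv2.INTER_CUBIC);cv2.imwrite('pics/w7.png',a)"
```

```text
t 16.83 pos [ 0.6892 -0.2652  0.0746] rot [179.8   0.2 136.1] F [6.1 2.4 2.7] w 0.0118 g 50.005781720392406
tool shift mm [ 2.8 -1.7  3.6] turn rad -0.0
```

View pics/w7.png

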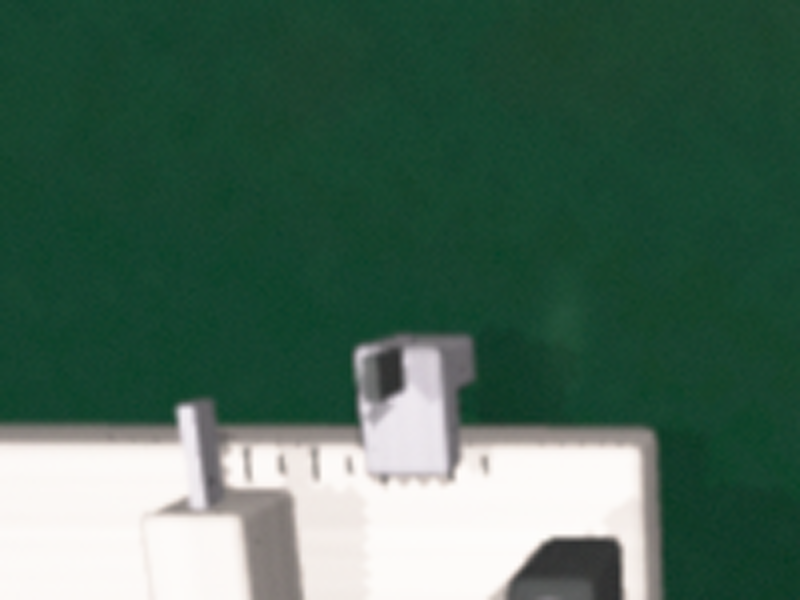

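Crop: the pointer tip is at ≈(196,405), and the clip fin's dark face is at ≈(383,372) with its top edge at ≈(362,350). I'll measure both points using depth.

```bash
python3 - <<'E'
from h import *
z=np.load('w7.npz');im=z['im'];P=z['P']
f=lambda u,v:(int(round(100+u/4)),int(round(100+v/4)))
for nm,q in [('ptr tip top',(195,408)),('ptr mid',(200,440)),('ptr mid2',(207,470)),('finL',(360,360)),('fin a',(372,372)),('fin b',(383,372)),('fin c',(395,372)),('clip plate',(420,370)),('clip foot',(410,440)),('jaw end',(220,502))]:
    u,v=f(*q);print(nm,(u,v),Lc(P[v,u]),P[v,u,2].round(4),im[v,u])
u0,v0=f(340,330);u1,v1=f(480,420)
for v in range(186,202,2): print(v,im[v,186:210].mean(1).astype(int), np.round(1000*P[v,186:210:2,2]).astype(int), [float(Lc(P[v,u])[0]) for u in range(186,210,3)])
for v in (201,204,208): print(v,im[v,140:160].mean(1).astype(int),np.round(1000*P[v,140:160:2,2]).astype(int),[float(Lc(P[v,u])[0]) for u in range(140,160,2)])
E
```

```text
ptr tip top (149, 202) [ -4.6 -43.8] 0.0317 [123 117 121]
ptr mid (150, 210) [ -4.4 -39.3] 0.0313 [121 116 121]
ptr mid2 (152, 218) [ -5.1 -35. ] 0.0317 [104 100 103]
finL (190, 190) [-28.8 -50.7] 0.0358 [169 165 167]
fin a (193, 193) [-30.4 -49.2] 0.0365 [107 108 107]
fin b (196, 193) [-30.7 -48.7] 0.0326 [49 50 51]
fin c (199, 193) [-31.2 -48.3] 0.0292 [53 53 53]
clip plate (205, 192) [-33.4 -48.4] 0.0257 [212 202 210]
clip foot (202, 210) [-30.6 -38.2] 0.0249 [237 231 235]
jaw end (155, 226) [ -6.2 -30.5] 0.0319 [133 138 144]
186 [ 45  45  60  91 123 130 130 135 130 116 110 102 101 101 112 134 139 141
 145 146 144 142 135 124] [ 0  0 -2 22 22 22 21 22 21 22 22 21] [-13.7, -15.3, -25.2, -26.6, -28.4, -30.3, -32.1, -33.3]
188 [ 42  51 105 182 203 186 155 133 103  77  67  58  53  62 116 185 202 199
 201 199 200 200 196 174] [ 0 -2 25 26 31 32 29 27 26 24 25 25] [-13.6, -24.7, -26.6, -30.1, -30.8, -31.3, -32.6, -34.5]
190 [ 44  50 110 177 167 127 112 100  71  52  52  50  50  57 122 205 214 211
 208 208 208 212 209 190] [ 0  1 36 36 36 33 29 27 24 25 26 25] [-13.6, -24.6, -29.9, -30.8,
[... 861 characters left out ...]
 156 137 128 123 146 194 217 230 233 235 236 236
 235 232 228 221 223 221] [ 0  0 25 36 37 26 25 26 26 25 24 26] [-12.8, -14.3, -29.5, -30.8, -28.7, -30.5, -32.2, -33.9]
201 [ 42  43  42  63 108 150 163 160 131 109 103 104  95  73  51  46  45  43
  46  43] [ 0  0  0 33 32 31 30  0 -1 -1] [16.0, 15.1, 13.9, -3.4, -4.2, -4.6, -5.5, 7.6, 6.5, 5.5]
204 [ 44  45  46  70 146 225 236 230 189 129 106 105 103  86  59  45  43  44
  42  46] [-1  0 -1 34 34 33 28 -2  0  0] [17.0, 15.3, 14.3, -3.9, -5.2, -5.5, -4.4, 8.5, 6.5, 4.9]
208 [137 136 137 140 161 212 233 236 226 159 111 106 105 102 104 106 110 124
 129 135] [ 8  8  8 34 35 32 31  7  9  7] [12.9, 11.8, 10.3, -3.4, -5.2, -4.7, -5.4, 4.5, 2.7, 2.3]
```

The fin's front face sits at clamp x=-30.9, so its centre is about -29.9. The pointer's front face is at about -5.2, which leaves roughly 25.5 mm to pull. I'll pull 24 mm, then measure again.

>>> drive_tool([
  [[0,3,0],[0,0,0],1],
  [[0,4,0],[0,0,0],1],
  [[0,4,0],[0,0,0],1],
  [[0,4,0],[0,0,0],1],
  [[0,4,0],[0,0,0],1],
  [[0,3,0],[0,0,0],1],
  [[0,2,0],[0,0,0],1],
  [[0,0,0],[0,0,0],1],
  [[0,0,0],[0,0,0],1],
  [[0,0,0],[0,0,0],1],
], newtons=60)

```text
time_s: 17.72
tool_pos: [0.7, -0.2542, 0.0745]
tool_rot: [-179.6, -0.0, 135.8]
force: [-7.1, -3.3, 9.2]
grip_width: 0.0116
grasp_force: 60.1
```

```bash
cat > look.py <<'E'
from h import *
import sys
to(*W(-91,0),.071,136.1);print(Lc(env.get_obs()['tool_pos']))
im,d,P=pts('wrist')
a=cv2.resize(im[100:250,60:260],(800,600),interpolation=cv2.INTER_CUBIC);cv2.imwrite('pics/%s.png'%sys.argv[1],a)
L=np.stack([(P[...,:2]-o0)@X0,(P[...,:2]-o0)@Y0,P[...,2]],-1)*1000
def face(y0,y1,z0,z1,nm):
    m=(L[...,1]>y0)&(L[...,1]<y1)&(L[...,2]>z0)&(L[...,2]<z1)&(L[...,0]>-45)&(L[...,0]<5)
    v,u=np.nonzero(m);q=L[m]
    if len(q): print(nm,len(q),'px u',u.min(),u.max(),'v',v.min(),v.max(),'x pct',np.percentile(q[:,0],[5,25,50,75,95]).round(1),'z',np.median(q[:,2]).round(1))
face(-53,-46.5,27.5,40,'fin');face(-44,-36,28,40,'ptr')
face(-53,-46.5,27.5,33,'fin front');face(-44,-36,28,33,'ptr front');face(-53,-46.5,34.5,40,'fin top');face(-44,-36,33.2,40,'ptr top')
E
python3 look.py w8
```

```text
t 17.72 pos [ 0.7    -0.2542  0.0745] rot [-179.6   -0.   135.8] F [-7.1 -3.3  9.2] w 0.0116 g 60.09544179774821
tool shift mm [  2.8 -17.    3.5] turn rad -0.005
[-108.     2.9]
fin 102 px u 162 173 v 188 198 x pct [-31.2 -31.  -30.7 -30.2 -29.1] z 34.5
ptr 128 px u 145 155 v 202 217 x pct [-20.5 -20.3 -20.  -19.3 -18.3] z 33.1
fin front 39 px u 168 173 v 188 197 x pct [-31.2 -31.  -30.9 -30.7 -30.2] z 30.4
ptr front 58 px u 145 155 v 202 216 x pct [-20.5 -20.3 -20.1 -19.9 -19.6] z 30.4
fin top 51 px u 162 168 v 189 198 x pct [-31.3 -30.8 -30.3 -29.6 -28.9] z 36.1
ptr top 60 px u 146 152 v 203 217 x pct [-20.5 -20.2 -19.6 -18.7 -18.4] z 34.0
```

View pics/w8.png

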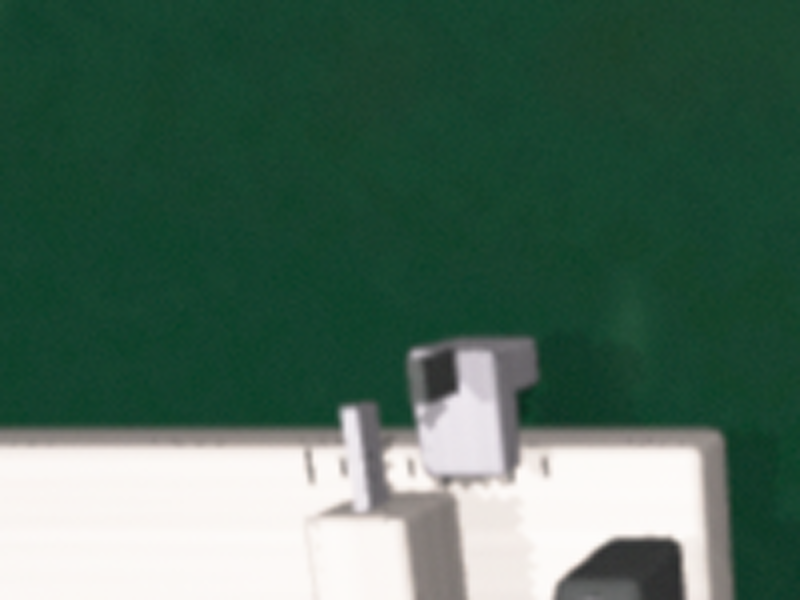

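The pointer is now at crop ≈(360,410) and the fin at ≈(430,370), with front faces at -20.1 and -30.9, so 10.8 mm remain. I've used all ten picture views and will finish from the depth measurements.

>>> drive_tool([
  [[0,3,0],[0,0,0],1],
  [[0,3,0],[0,0,0],1],
  [[0,3,0],[0,0,0],1],
  [[0,1,0],[0,0,0],1],
  [[0,0,0],[0,0,0],1],
  [[0,0,0],[0,0,0],1],
  [[0,0,0],[0,0,0],1],
  [[0,0,0],[0,0,0],1],
  [[0,0,0],[0,0,0],1],
])

```text
time_s: 18.52
tool_pos: [0.7059, -0.2482, 0.0745]
tool_rot: [-179.5, -0.0, 135.7]
force: [-9.9, -3.3, 9.9]
grip_width: 0.0115
grasp_force: 60.2
```

```bash
python3 look.py w9
```

```text
t 18.52 pos [ 0.7059 -0.2482  0.0745] rot [-179.5   -0.   135.7] F [-9.9 -3.3  9.9] w 0.0115 g 60.15042593702674
tool shift mm [  2.8 -25.5   3.5] turn rad -0.006
[-116.4    3. ]
fin 108 px u 146 157 v 188 198 x pct [-31.3 -31.  -30.7 -30.2 -29.1] z 34.6
ptr 129 px u 146 155 v 202 217 x pct [-28.9 -28.5 -28.2 -27.5 -26.6] z 32.7
fin front 43 px u 150 157 v 188 197 x pct [-31.3 -31.  -30.8 -30.6 -29.6] z 30.5
ptr front 72 px u 146 155 v 202 216 x pct [-28.9 -28.6 -28.4 -28.2 -27.2] z 30.7
fin top 55 px u 146 153 v 189 198 x pct [-31.4 -31.  -30.4 -29.6 -28.9] z 36.0
ptr top 55 px u 146 151 v 203 217 x pct [-28.7 -28.2 -27.5 -27.1 -26.5] z 33.8
```

>>> drive_tool([
  [[0,1.5,0],[0,0,0],1],
  [[0,1.5,0],[0,0,0],1],
  [[0,0,0],[0,0,0],1],
  [[0,0,0],[0,0,0],1],
  [[0,0,0],[0,0,0],1],
  [[0,0,0],[0,0,0],1],
  [[0,0,0],[0,0,0],1],
  [[0,0,0],[0,0,0],1],
])

```text
time_s: 19.23
tool_pos: [0.7077, -0.2463, 0.0745]
tool_rot: [-179.5, -0.0, 135.7]
force: [-10.1, -5.3, 9.9]
grip_width: 0.0114
grasp_force: 60.2
```

```bash
python3 look.py w10
```

```text
t 19.23 pos [ 0.7077 -0.2463  0.0745] rot [-179.5   -0.   135.7] F [-10.1  -5.3   9.9] w 0.0114 g 60.16963135683909
tool shift mm [  2.8 -28.    3.5] turn rad -0.007
[-119.    3.]
fin 115 px u 141 154 v 188 199 x pct [-31.4 -31.  -30.7 -30.1 -29.1] z 34.0
ptr 127 px u 146 155 v 202 217 x pct [-31.4 -31.  -30.7 -30.1 -29.3] z 33.0
fin front 48 px u 147 154 v 188 197 x pct [-31.5 -31.2 -30.9 -30.7 -30.1] z 30.3
ptr front 64 px u 147 155 v 202 216 x pct [-31.4 -31.1 -30.9 -30.8 -30.4] z 30.8
fin top 51 px u 141 147 v 190 199 x pct [-31.1 -30.7 -30.2 -29.6 -28.8] z 36.1
ptr top 60 px u 146 151 v 203 217 x pct [-31.2 -30.7 -30.1 -29.6 -29.1] z 33.9
```

Pointer and fin now line up to within about 0.1 mm. I'll hold briefly to check it stays put, then hand in.

>>> drive_tool([
  [[0,0,0],[0,0,0],1],
  [[0,0,0],[0,0,0],1],
  [[0,0,0],[0,0,0],1],
  [[0,0,0],[0,0,0],1],
  [[0,0,0],[0,0,0],1],
  [[0,0,0],[0,0,0],1],
])

```text
time_s: 19.78
tool_pos: [0.7077, -0.2463, 0.0745]
tool_rot: [-179.5, -0.1, 135.7]
force: [-10.9, -4.0, 10.2]
grip_width: 0.0113
grasp_force: 60.2
```

```bash
python3 look.py w11 | grep -E 'front|pos' && python3 -c "
from cell import env
print(env.sign_off())"
```

```text
t 19.78 pos [ 0.7077 -0.2463  0.0745] rot [-1.795e+02 -1.000e-01  1.357e+02] F [-10.9  -4.   10.2] w 0.0113 g 60.16968669835478
fin front 48 px u 144 153 v 188 197 x pct [-31.1 -31.  -30.8 -30.6 -29.5] z 30.1
ptr front 69 px u 146 155 v 202 216 x pct [-31.3 -31.1 -30.9 -30.7 -29.6] z 30.8
the job is handed in; nothing more can be done
None
```

The job is handed in at about 20 s: all three chips are in the tray, the scraper stands on the bench about 10 cm from the clamp, and the gripper is holding the jaw with its pointer within about 0.1 mm of the fin.

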